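# Read the balance's rear level by inspection mirror

### The arm

A 6-joint arm with a two-finger parallel gripper is mounted at the origin on the work surface. World frame = base frame: x ahead of the robot, y to its left, z up, the work surface at z = 0. Lengths are in mm, angles in rad, forces in N, time in s.
With the tool pointing down it reaches from about 275 to 775 mm from the base axis. Payload 14.6 kg.
Tool frame: the origin (TCP) lies between the finger pads; the fingertips stand 8 mm ahead of it and the grasp point (between the pads) lies 11 mm behind it; z points along the fingers, y is the line along which they close (so a half turn about z gives the same grasp; the last joint's range is limited). The gripper opens to 85 mm and grips with 20 to 120 N. Pads are 22 mm wide; open, the fingers measure 114 mm over their backs; the gripper's body (76 mm by 85 mm) begins 54 mm behind the grasp point. The pads swing forward as they close: fully open they stand 13 mm farther back than shut.
Start: joints at [1.007, 0.263, -0.048, 1.259, 0, 1.415], TCP at [208.697, 481.741, 239.278] pointing down, gripper open.
Joint ranges: [-2.65, 2.65], [-0.89, 1.7], [-1.18, 1.37], [-2.13, 2.11], [-1.35, 1.29], [-3.14, 3.14]. Speed limits (rad/s): [1.89, 1.89, 2.57, 2.79, 3.14, 3.14].

### API

Orientations are given as a rotation vector (axis times angle).
In Python, from workcell import readout, cams, job gives the robot as it stands.
- The arm moves only by the shell command python3 -m creep 'ROWS'. ROWS is JSON, a list of rows, each a list of 7 numbers: the turn, a rotation vector about the tool's x, y, z in degrees, then the shift along the tool's x, y, z in mm, then the closure, from -1 (fully open) to 1 (shut). In form: [[wx, wy, wz, dx, dy, dz, gripper], ...]. A call has 1 to 10 rows; each row shifts and turns the commanded pose from where the row before left it, along the tool's axes as they then stand; what a row does not reach is not made up. A row lasts 1/8 s, in which the tool goes at most 62.5 mm and 10.7 degrees, less where a joint would pass 70% of its speed; a pose out of reach is approached as far as the arm can. A call with a gripper value outside its range is refused whole. The fingers move at their own pace and stop on an object; the grip force is fixed at half the most. Time passes only in rows, so rows that do not move let the fingers close. It gives the time, the measured TCP pose, the force, the opening and the grip force at its end, in the units of the state.
- readout.sense(): the state, without advancing time (a new reading comes with each control period).
- cams.read_camera(name): name is "scene" or "top"; returns (picture, depth): 420x560x3 uint8, red, green, blue; 420x560 float32, mm along the optical axis (not along the pixel's ray), 0 where there is no reading.
- cams.camera_params(name): a dict with "intrinsics" (3x3 intrinsics, pixels), "pose" (4x4, takes a point from camera to world coordinates). Camera axes: x right, y down, z forward; pixel columns grow to the right and rows downward; lengths in mm; the calibration is good to about 2 mm. A picture is of the moment at which its call begins. camera_params takes no time and is no camera call.
- job.finish_job(): hands the job in; it is judged then, once.
The state is a dict: "time_s": time; "q": joint angles; "joint_vel": joint speeds; "tau": joint torques, N m; "position": TCP position; "tool_rot": TCP orientation; "force": force on the tool from outside, world axes, zero at the start; "torque": the same for the moment, N m; "gripper_width": finger opening in mm; "grasp_force": force on a finger pad.
Only numpy, scipy, OpenCV 4.12 (cv2) and the standard library are available. Lean on these libraries where they do the work, as an engineer would, in place of code of your own. Each camera call takes 0.05 s, during which the arm holds its last target. There are 200 camera calls.

### The job

Before weighing, let the bench camera check the spirit level at the back of the balance: take the inspection mirror out of the hanging stand by its handle and hold it in the air with the middle of the glass straight above the level, at the height of the camera's lens, angled so that the camera looks into the glass and sees the level from straight above in the middle of the mirror. Finish while still holding the mirror steady like that. Do not touch the balance or the camera, and leave the pipettes, the dish on the pan and everything else on the bench where they are.

Things in the scene. Friction and masses are not known exactly. Their poses are not given: they have to be found in the camera images.
- mirror: inspection mirror hanging upright in one of the stand's three slots. Origin on its axis at the underside of its collar, 170 mm above the bench as it hangs; z runs up along the handle, -x is the side the glass faces. Collar 30 mm across, 5 mm thick, rests on the deck; below it a steel stem 7 mm across (9 mm over the top 20 mm) down to a tilting joint 84 mm below the origin. About 0.1 kg.
- mirror_handle (a point): where to grip: a point on the axis of the mirror's red handle, 42 mm above the body's origin. The handle is round, 18 mm across, from 5 to 71 mm above the origin, with a black band near its top. The mirror's head is too big for the slot, so the mirror comes out sideways through the slot's open end.
- mirror_face (a point): middle of the mirror's glass, a bright square 60 x 60 mm in a black frame 66 x 66 mm; its z axis points squarely out of the glass (the way the mirror faces), its y axis lies along the head's tilting joint. It lies 14 mm in front of that joint's axis. As it hangs, the glass faces obliquely down and to the handle's -x side.
- mirror_head (a joint): tilt of the head on the stem (rad): at 0 the glass faces 45 degrees below level; it grows as the glass turns to face less downwards. The joint is stiff (0.08 N m) and stays as found, somewhere between -0.33 and 0.33, so the whole mirror must be leaned to set the glass.
- stand: white and grey hanging stand, fixed, foot 105 x 262 mm. Origin under its centre on the bench; its deck, top at 170 mm, 7 mm thick, spans x = -25 to 41 mm. Three slots 12 mm wide at y = -72, 0 and 72 mm, closed at x = 15 mm, open to its -x side; the things hang at x = 0. Nothing of the stand rises above the deck.
- camera: bench camera, fixed: black box and lens on a steel post with a round foot 84 mm across, 190 mm tall. Origin under the post on the bench; it looks level along its +x axis.
- lens (a point): front of the camera's lens, 165 mm above the bench and 40 mm ahead of the camera's origin.
- view_spot (a point): point in the air where the middle of the glass belongs: on the camera's line of sight, 420 mm ahead of the camera's origin, straight above the level, at the lens's height. Its z axis is the way the glass must face there: 45 degrees below level, towards the camera, halfway between the directions to the lens and to the level.
- balance: top-loading balance, fixed, navy and pale grey, 200 mm wide, 290 mm deep. Origin on the bench straight under its spirit level; its front is its -x side (reaching to x = -262 mm), its back is at x = 28 mm. Steel pan 150 x 166 mm centred at x = -112 mm, top 89 mm above the bench.
- level (a point): top of the round spirit level (yellow-green disc in a black ring 28 mm across) on the low ledge at the back of the balance, 58 mm above the bench; hidden from the camera by the balance's deck (76 mm high).
- pipette_a: white pipette with a blue button, hanging loose by its collar in another slot of the stand; origin at the collar's underside; 25 mm across, its top 81 mm above the origin, its tip 125 mm below.
- pipette_b: the same with an orange button.
- dish: white weighing dish lying loose on the balance's pan, 72 mm across, 14 mm high; origin under its centre.
- jar: white reagent jar, 84 mm across, 135 mm high, loose on the bench towards the back; origin under its centre.
- tub: small white tub with lid, 64 mm across, 38 mm high, loose on the bench; origin under its centre.
- spray: white spray bottle, 62 mm across, 180 mm high, loose on the bench; origin under its centre.
- beaker: glass beaker, 68 mm across, 90 mm high, loose on the bench; origin under its centre.
- amber: amber bottle with black cap, 60 mm across, 115 mm high, loose on the bench; origin under its centre.
There are look-alikes about, which are no part of the job. Leave any orange or pink look-alike of the camera alone.

How it is judged (in metres and radians):
On the way, in this order (a step that is already met when the one before it is completed fails the run):
1. the mirror is held in the gripper, out of its slot and clear of the stand (contact force between the fingers and mirror above 1 N and contact force between mirror and stand below 0.05 N and distance of mirror from where it was at the start of the episode above 0.03 m), for 0.2 s.
2. the camera sees the level in the held mirror (contact force between the fingers and mirror above 1 N and distance between mirror_face and view_spot below 0.015 m and angle between the z axis of mirror_face and the z axis of view_spot, either way round below 0.08 rad and angle between mirror_face's own z axis and vertical above 1.8 rad), for 0.5 s.
At the end, for the whole second after the job is handed in: the gripper still holds the mirror, which touches nothing else and is at rest; the middle of its glass is within 15 mm of the point straight above the level at the lens's height, and the glass faces within 0.08 rad (4.6 degrees) of halfway between the lens and the level (all of step 2 and contact force between mirror and stand below 0.05 N and contact force between mirror and balance below 0.05 N and contact force between mirror and camera below 0.05 N and linear speed of mirror below 0.02 m/s and angular speed of mirror below 0.15 rad/s); the arm keeps its last pose, push and grip.
It fails at once if the balance is touched by the robot or the mirror (contact force between any of the arm, the fingers, mirror and balance above 0.5 N).
It fails at once if the camera is touched by the robot or the mirror (contact force between any of the arm, the fingers, mirror and camera above 0.5 N).
It fails at once if a pipette or the dish is moved by more than 10 mm (distance of any of pipette_a, pipette_b, dish from where it was at the start of the episode above 0.01 m).
It fails at once if another thing on the bench is moved by more than 20 mm (distance of any of jar, tub, spray, beaker, amber from where it was at the start of the episode above 0.02 m).
It also fails if it takes over 48 s, if anything falls off the work surface, if the arm or the gripper's body presses on something with over 40 N, if the wrist force passes 120 N, or if a joint passes its speed limit or range.

## Working session

There is one attempt and no reset: what is moved stays moved. The work goes in short steps, Python scripts to look and compute and a shell command to move; the robot and the scene stay as the last step left them, time stands still between calls to the robot, and variables do not carry over. Pictures are saved under pics/ and viewed, at most 10 in all, crops included, and the job is handed in when it is done.

```bash
mkdir -p pics; ls
cat > h.py <<'E'
import numpy as np, cv2
from workcell import readout, cams, job
from scipy.spatial.transform import Rotation as R
def grab(name,tag):
    p,d=cams.read_camera(name); np.savez(f'{tag}.npz',p=p,d=d)
    cv2.imwrite(f'pics/{tag}.png',p[:,:,::-1]); return p,d
def world(name,d,u=None,v=None):
    c=cams.camera_params(name);K=c['intrinsics'];T=c['pose']
    if u is None: v,u=np.mgrid[:420,:560]
    z=d[v,u]; P=np.stack([(u-K[0,2])/K[0,0]*z,(v-K[1,2])/K[1,1]*z,z],-1)
    return P@T[:3,:3].T+T[:3,3]
def proj(name,P):
    c=cams.camera_params(name);T=np.linalg.inv(c['pose']);p=c['intrinsics']@(T[:3,:3]@np.array(P)+T[:3,3]);return p[:2]/p[2]
E
python3 - <<'E'
from h import *
for n in ('scene','top'):
    grab(n,n+'0'); c=cams.camera_params(n); print(n,c['intrinsics'],c['pose'])
print(readout.sense())
E
```

```text
pics
scene [[495.39701311   0.         279.6109233 ]
 [  0.         495.39701311 212.66558388]
 [  0.           0.           1.        ]] [[-6.62604858e-01  5.87141189e-01 -4.64994652e-01  1.12191798e+03]
 [ 7.48850426e-01  5.08300616e-01 -4.25268766e-01  4.77213868e+02]
 [-1.33357408e-02 -6.29996593e-01 -7.76483387e-01  1.08657814e+03]
 [ 0.00000000e+00  0.00000000e+00  0.00000000e+00  1.00000000e+00]]
top [[436.35715132   0.         282.31079732]
 [  0.         436.35715132 209.08570238]
 [  0.           0.           1.        ]] [[ 3.93763955e-03 -9.86634282e-01  1.62902694e-01  3.80510175e+02]
 [-9.99976739e-01 -2.97772513e-03  6.13631513e-03 -3.24728508e+01]
 [-5.56921943e-03 -1.62923067e-01 -9.86623058e-01  1.30111473e+03]
 [ 0.00000000e+00  0.00000000e+00  0.00000000e+00  1.00000000e+00]]
{'time_s': 0.1, 'q': array([ 1.00671933e+00,  2.63466338e-01, -4.88798134e-02,  1.25939312e+00,
        3.25319854e-05,  1.41549439e+00]), 'joint_vel': array([ 0.0007952 , -0.00140258,  0.00230292,  0.00134627,  0.00172115,
        0.00097607]), 'tau': array([ 2.85124734e-03, -6.38577962e+01,  3.85061610e+01,  1.01760277e-02,
       -1.11331940e-04,  3.57824533e-06]), 'position': array([208.54757809, 481.54053478, 238.87538958]), 'tool_rot': array([-6.37567554e-01, -3.07584680e+00,  1.36824112e-03]), 'force': array([ 0.81992848, -0.34299493,  0.23557454]), 'torque': array([ 0.00532639,  0.06445197, -0.00301724]), 'grasp_force': 0.0, 'gripper_width': 85.73973287531315}
```

View pics/scene0.png

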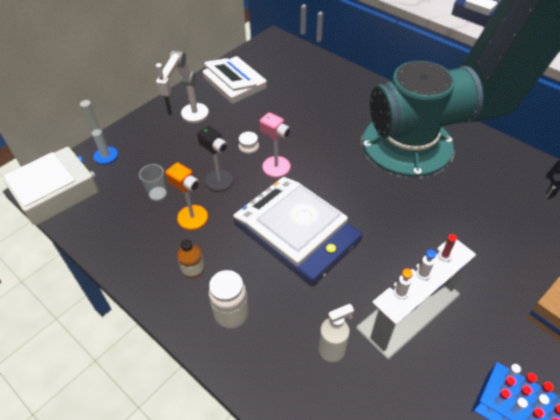

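View pics/top0.png

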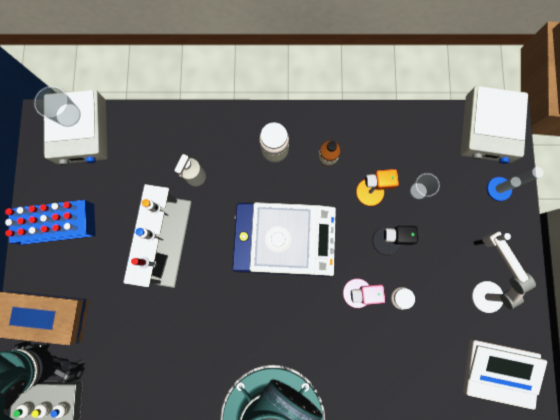

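The mirror's red handle is at scene (450,243) / top (138,262). It could be confused with the pipettes at scene (427,262, blue) and (404,280, orange). The black camera is at scene (213,140) / top (400,235), with look-alikes in orange at (180,178) and pink at (275,128). The level is at scene (331,248) / top (242,237). I'll check these in close crops.

Run:
```python
from h import *
t=np.load('top0.npz');s=np.load('scene0.npz')
a=cv2.resize(t['p'][170:300,110:210],None,fx=4.5,fy=4.5,interpolation=cv2.INTER_CUBIC)
b=cv2.resize(t['p'][215:265,225:265],None,fx=5,fy=5,interpolation=cv2.INTER_CUBIC)
c=cv2.resize(t['p'][215:265,365:425],None,fx=5,fy=5,interpolation=cv2.INTER_CUBIC)
im=np.zeros((585,800,3),np.uint8); im[:,:450]=a; im[:250,460:660]=b; im[260:510,460:760]=c
cv2.imwrite('pics/c1.png',im[:,:,::-1])
d=cv2.resize(s['p'][220:360,350:490],None,fx=4,fy=4,interpolation=cv2.INTER_CUBIC)
cv2.imwrite('pics/c2.png',d[:,:,::-1])
for n,z in(('top',t),('scene',s)):
    W=world(n,z['d'])
    p=z['p'].astype(int)
    hsv=cv2.cvtColor(z['p'],cv2.COLOR_RGB2HSV)
    red=((hsv[...,0]<8)|(hsv[...,0]>172))&(hsv[...,1]>140)&(hsv[...,2]>70)
    yel=(hsv[...,0]>22)&(hsv[...,0]<50)&(hsv[...,1]>110)&(hsv[...,2]>110)
    for nm,m,box in(('red',red,(100,225,160,290) if n=='top' else (430,220,470,270)),('yel',yel,(225,215,265,265) if n=='top' else (315,235,345,265))):
        mm=np.zeros_like(m);x0,y0,x1,y1=box;mm[y0:y1,x0:x1]=m[y0:y1,x0:x1]
        print(n,nm,mm.sum(),np.argwhere(mm).mean(0)[::-1],np.median(W[mm],0),W[mm].min(0),W[mm].max(0))
    # deck / level height slab fits
    for nm,lo,hi,xr,yr in(('deck',160,178,(250,560),(150,560)),('pan',84,94,(200,550),(-250,200)),('cam',172,196,(250,550),(-400,-100)),):
        m=(W[...,2]>lo)&(W[...,2]<hi)&(W[...,0]>xr[0])&(W[...,0]<xr[1])&(W[...,1]>yr[0])&(W[...,1]<yr[1])&(z['d']>0)
        if m.sum()>5: print(n,nm,m.sum(),np.median(W[m],0),cv2.minAreaRect(W[m][:,:2].astype(np.float32)))
```

```text
top red 49 [136.14285714 261.32653061] [427.14198937 329.3375159  239.9568307 ] [419.86182126 322.69114556 195.11985728] [434.59019744 340.99799977 245.5850186 ]
top yel 37 [243.35135135 235.91891892] [507.33646947  86.9679342   58.78202265] [495.44258005  75.81957033  53.36873321] [518.91486481  96.55020992  64.03452388]
top deck 1600 [458.78953965 332.90289605 169.97035966] ((466.1289367675781, 334.1983642578125), (68.31258392333984, 196.26089477539062), 81.31947326660156)
top pan 2095 [479.22272209 -30.20096967  89.44916698] ((485.7759704589844, -25.08252716064453), (149.8192901611328, 134.81272888183594), 87.38780975341797)
top cam 1043 [ 369.34543724 -278.6612208   185.62723245] ((423.27801513671875, -289.81500244140625), (85.43898010253906, 247.83726501464844), 59.84327697753906)
scene red 94 [450.35106383 241.69148936] [433.17018354 333.6271835  237.83201234] [215.26314974 281.30421602  -3.93222429] [437.95864622 340.08194578 242.48743987]
scene yel 53 [330.52830189 248.11320755] [508.02717507  87.7629475   57.69532627] [495.04931584  73.92927269  53.40245976] [519.61160519  98.5879626   61.62651428]
scene deck 1597 [466.4185348  345.06094225 169.41055371] ((466.0919189453125, 334.8006591796875), (67.76542663574219, 197.95745849609375), 81.5393295288086)
scene pan 1928 [487.96149361 -21.92411626  89.01695815] ((464.595703125, -101.79464721679688), (329.1304931640625, 160.51370239257812), 74.73231506347656)
scene cam 719 [ 482.13866315 -294.69948806  184.14680963] ((425.6781005859375, -288.1424560546875), (82.81564331054688, 248.61343383789062), 58.039817810058594)
```

View pics/c1.png

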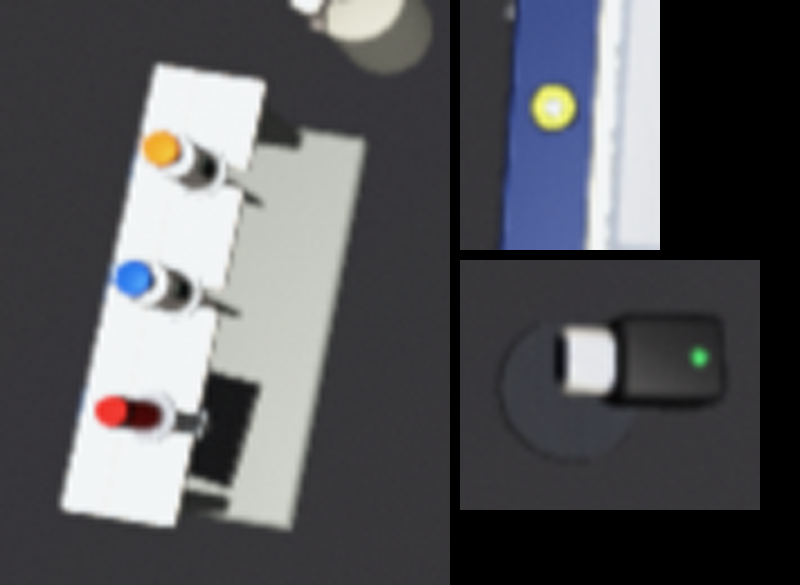

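View pics/c2.png

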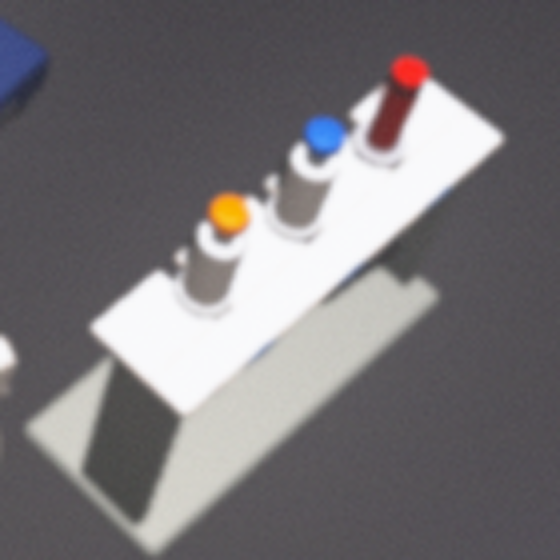

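The close crop confirms it: red handle with black band in the end slot, slots open towards the balance, glass facing the balance. My deck box was clipped in x, so I'll remeasure the stand, camera and joint/glass.

Run:
```python
from h import *
D={n:np.load(n+'0.npz') for n in('top','scene')}
def sel(W,d,lo,hi,xr,yr): return (W[...,2]>lo)&(W[...,2]<hi)&(W[...,0]>xr[0])&(W[...,0]<xr[1])&(W[...,1]>yr[0])&(W[...,1]<yr[1])&(d>0)
lev=np.array([507.7,87.4])
for n,z in D.items():
    W=world(n,z['d']);d=z['d'];hsv=cv2.cvtColor(z['p'],cv2.COLOR_RGB2HSV)
    m=sel(W,d,165,174,(330,680),(260,420));r=cv2.minAreaRect(W[m][:,:2].astype(np.float32));print(n,'deck',m.sum(),r)
    m=sel(W,d,174,250,(380,460),(270,400));Q=W[m]
    for a,b in((174,180),(180,200),(200,225),(225,238),(238,246)):
        q=Q[(Q[:,2]>a)&(Q[:,2]<b)]
        if len(q): print('  mir',a,len(q),np.median(q,0).round(1),q.min(0).round(1),q.max(0).round(1))
    m=sel(W,d,135,200,(460,560),(-420,-220))
    m&=~((hsv[...,1]>150)&(hsv[...,2]>150))
    q=W[m];print(' camtop',len(q),q.min(0).round(1),q.max(0).round(1)); q=q[q[:,2]>176];print(cv2.minAreaRect(q[:,:2].astype(np.float32)))
    m=sel(W,d,3,20,(440,570),(-400,-200));q=W[m];print(' foot',len(q),q.min(0),q.max(0))
    if len(q)>10: print(cv2.minEnclosingCircle(q[:,:2].astype(np.float32)))
    m=sel(W,d,86,92,(400,600),(-130,110));q=W[m];print(' pan',cv2.minAreaRect(q[:,:2].astype(np.float32)))
    m=sel(W,d,20,160,(360,460),(230,345));q=W[m];print(' mirror head?',len(q))
    if n=='top':
        ii=np.argwhere(m)
        for i,p in list(zip(ii,q))[::max(1,len(q)//40)]: print(i[::-1],p.round(0),z['p'][tuple(i)])
```

```text
top deck 1922 ((498.44866943359375, 329.2763977050781), (68.28678131103516, 261.65362548828125), 81.3343276977539)
  mir 174 54 [423.7 326.9 175.7] [381.9 304.9 174. ] [453.1 368.2 179.4]
  mir 180 17 [424.3 325.4 187.4] [414.7 322.7 180.2] [434.8 337.1 197.6]
  mir 200 27 [425.6 324.4 213.3] [418.2 322.4 200.3] [433.9 330.5 224.3]
  mir 225 14 [426.2 325.5 234.5] [417.7 323.1 226.1] [434.8 341.  237.7]
  mir 238 44 [427.2 331.8 240.9] [417.6 323.  238.1] [434.5 340.1 245.6]
 camtop 564 [ 476.3 -372.8  151. ] [ 522.4 -291.8  192. ]
((500.1235046386719, -332.6792297363281), (79.93621826171875, 44.5566520690918), 89.4749755859375)
 foot 729 [ 440.0505718  -399.50078041    3.01047075] [ 568.69626169 -200.57917823   19.57736713]
((502.8382263183594, -298.23486328125), 115.81273651123047)
 pan ((501.26019287109375, -25.706451416015625), (149.84600830078125, 165.83889770507812), 87.4090805053711)
 mirror head? 346
[156 253] [457. 327.  81.] [73 72 69]
[160 254] [454. 315.  83.] [43 43 43]
[160 255] [451. 317.  78.] [23 24 24]
[157 256] [449. 326.  74.] [23 24 25]
[165 256] [448. 300.  86.]
[... 1729 characters left out ...]
0.2] [423.7 323.9 180.7] [437.8 341.  199.9]
  mir 200 67 [434.2 334.  213.4] [423.1 323.7 202.1] [438.  340.9 224.7]
  mir 225 36 [433.6 333.7 232.3] [419.2 323.6 225.7] [438.1 341.1 238. ]
  mir 238 48 [429.4 332.  239.9] [419.4 324.1 238.1] [437.1 340.6 242.5]
 camtop 539 [ 478.6 -373.8  136.5] [ 525.4 -290.1  193.8]
((501.9749755859375, -332.9697570800781), (81.53004455566406, 45.68449401855469), 88.7488021850586)
 foot 557 [ 440.78672478 -399.47532218    3.0000486 ] [ 569.69797396 -209.44329776   19.17956504]
((514.3628540039062, -304.13958740234375), 105.02316284179688)
 pan ((502.37890625, -25.65123748779297), (151.59754943847656, 168.5393524169922), 87.58299255371094)
 mirror head? 5
```

```bash
cat >> h.py <<'E'
def togo(pos,Rt):
    "remaining turn (deg) and shift (mm) in present tool axes; shift also in target axes"
    s=readout.sense(); Rc=R.from_rotvec(s['tool_rot']); e=np.array(pos)-s['position']
    print('t',round(s['time_s'],2),'pos',s['position'].round(1),'turn',np.degrees((Rc.inv()*Rt).as_rotvec()).round(2),'shift now',Rc.inv().apply(e).round(1),'shift after turn',Rt.inv().apply(e).round(1),'w',round(s['gripper_width'],1),'F',s['force'].round(1),'g',s['grasp_force'])
def down(yaw): # tool z down, tool y at yaw deg
    a=np.radians(yaw);y=[np.cos(a),np.sin(a),0];z=[0,0,-1];return R.from_matrix(np.array([np.cross(y,z),y,z]).T)
E
python3 -m creep '[[0,0,0,0,0,-40,-1],[0,0,0,0,0,-40,-1],[0,0,-7.35,0,0,-30,-1],[0,0,-7.35,0,0,0,-1],[0,0,0,-39.6,-19.2,0,-1],[0,0,0,-39.6,-19.2,0,-1],[0,0,0,-39.6,-19.2,0,-1],[0,0,0,-39.6,-19.2,0,-1],[0,0,0,-39.6,-19.2,0,-1],[0,0,0,-39.4,-19,0,-1]]'
python3 -c "
from h import *
togo([426.3,332.2,204],down(81.3))"
```

```text
time_s: 1.35
position: [426.9, 331.0, 349.0]
tool_rot: [-0.239, -3.132, 0.0]
force: [0.2, 0.5, 0.2]
gripper_width: 85.3
grasp_force: 0.0
t 1.35 pos [426.9 331.  349. ] turn [-0.02 -0.03 -0.03] shift now [  0.7   1.1 145. ] shift after turn [  0.8   1.1 145. ] w 85.3 F [0.2 0.5 0.2] g 0.0
```

```bash
python3 -m creep '[[0,0,0,0,0,0,-1],[0,0,0,0,0,30,-1],[0,0,0,0,0,30,-1],[0,0,0,0,0,30,-1],[0,0,0,0,0,20,-1],[0,0,0,0,0,0,-1],[0,0,0,0,0,0,-1]]'
python3 -c "
from h import *
togo([426.3,332.2,204],down(81.3)); grab('scene','s1'); grab('top','t1')
s=np.load('s1.npz')['p'];t=np.load('t1.npz')['p']
a=cv2.resize(s[190:310,380:500],None,fx=3.3,fy=3.3,interpolation=cv2.INTER_CUBIC);b=cv2.resize(t[210:330,90:210],None,fx=3.3,fy=3.3,interpolation=cv2.INTER_CUBIC)
cv2.imwrite('pics/c3.png',np.hstack([a,b])[:,:,::-1])"
```

```text
time_s: 2.22
position: [425.8, 332.5, 240.2]
tool_rot: [0.238, 3.132, 0.001]
force: [-0.2, 0.5, 1.4]
gripper_width: 85.3
grasp_force: 0.0
t 2.23 pos [425.8 332.5 240.2] turn [0.03 0.03 0.  ] shift now [-0.5 -0.2 36.2] shift after turn [-0.5 -0.2 36.2] w 85.3 F [-0.2  0.5  1.4] g 0.0
```

View pics/c3.png

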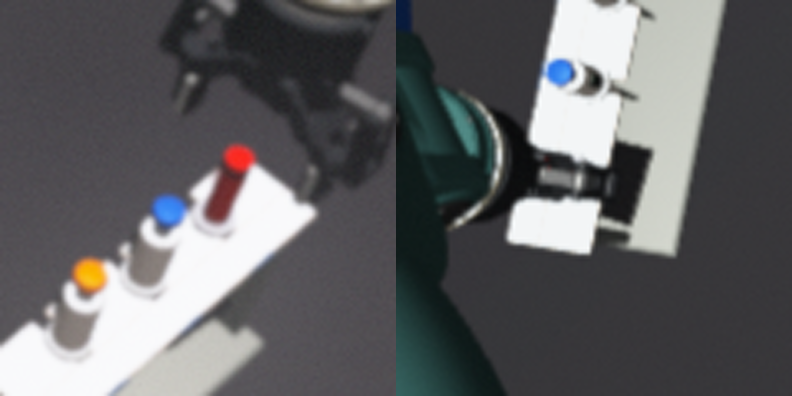

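Open fingers straddle the red handle, one on the balance side and one on the far side, with the pipettes clear. I'll descend and close.

```bash
python3 -m creep '[[0,0,0,0,0,18,-1],[0,0,0,0,0,18,-1],[0,0,0,0,0,0,-1],[0,0,0,0,0,0,0.2],[0,0,0,0,0,0,1],[0,0,0,0,0,0,1],[0,0,0,0,0,0,1],[0,0,0,0,0,0,1],[0,0,0,0,0,0,1],[0,0,0,0,0,0,1]]'
python3 -c "
from h import *
togo([426.3,332.2,204],down(81.3))"
```

```text
time_s: 3.58
position: [426.0, 332.1, 203.7]
tool_rot: [0.239, 3.132, 0.0]
force: [-0.9, -0.4, 4.8]
gripper_width: 16.6
grasp_force: 58.4
t 3.58 pos [426.  332.1 203.7] turn [ 0.02  0.03 -0.02] shift now [-0.2  0.1 -0.3] shift after turn [-0.2  0.1 -0.3] w 16.6 F [-0.9 -0.4  4.8] g 58.364877104759216
```

```bash
python3 -m creep '[[0,0,0,0,0,-2,1],[0,0,0,0,0,-2,1],[0,0,0,0,-10,0,1],[0,0,0,0,-15,0,1],[0,0,0,0,-20,0,1],[0,0,0,0,-20,0,1],[0,0,0,0,-20,0,1],[0,0,0,0,-20,0,1],[0,0,0,0,0,0,1],[0,0,0,0,0,0,1]]'
python3 -c "
from h import *
togo([426.3,332.2,204],down(81.3)); grab('scene','s2'); grab('top','t2')
s=np.load('s2.npz')['p'];t=np.load('t2.npz')['p']
a=cv2.resize(s[170:330,340:500],None,fx=2.5,fy=2.5,interpolation=cv2.INTER_CUBIC);b=cv2.resize(t[190:350,90:250],None,fx=2.5,fy=2.5,interpolation=cv2.INTER_CUBIC)
cv2.imwrite('pics/c4.png',np.hstack([a,b])[:,:,::-1])"
```

```text
time_s: 4.82
position: [410.2, 228.3, 207.4]
tool_rot: [0.239, 3.132, 0.0]
force: [0.3, 0.4, -1.3]
gripper_width: 16.1
grasp_force: 58.6
t 4.83 pos [410.2 228.3 207.4] turn [ 0.02  0.02 -0.04] shift now [-1.000e-01  1.052e+02  3.400e+00] shift after turn [ -0.2 105.2   3.4] w 16.1 F [ 0.3  0.4 -1.3] g 58.62211525440216
```

View pics/c4.png

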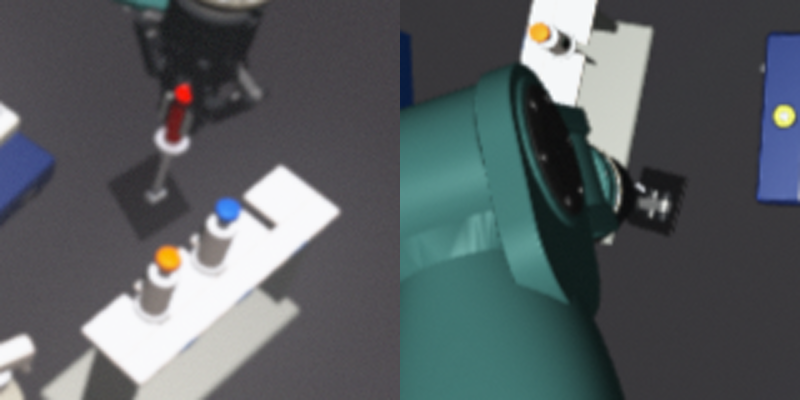

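The mirror is out of the slot and held upright, with the back of its head showing at scene px (400,248). The stand and pipettes are undisturbed. Next I'll raise it and measure the head plane.

```bash
python3 -m creep '[[0,0,0,0,0,-20,1],[0,0,0,0,0,-30,1],[0,0,0,0,0,-30,1],[0,0,0,0,0,-20,1],[0,0,0,0,0,0,1],[0,0,0,0,0,0,1]]'
cat > meas.py <<'E'
from h import *
import sys
def meas(name):
    s=readout.sense();Rc=R.from_rotvec(s['tool_rot']);p=s['position']
    out=[]
    for k in range(3):
        P,d=cams.read_camera(name);W=world(name,d)
        L=Rc.inv().apply((W-p).reshape(-1,3)).reshape(W.shape)  # tool coords, z forward(down)
        m=(d>0)&(L[...,2]>75)&(L[...,2]<175)&(abs(L[...,0])<50)&(abs(L[...,1])<60)
        out.append(L[m])
    L=np.concatenate(out);rng=np.random.default_rng(0);best=None
    for _ in range(800):
        q=L[rng.choice(len(L),3,False)];n=np.cross(q[1]-q[0],q[2]-q[0])
        if np.linalg.norm(n)<200: continue
        n/=np.linalg.norm(n);i=abs((L-q[0])@n)<2.0
        if best is None or i.sum()>best.sum(): best=i
    for _ in range(5):
        q=L[best];c=q.mean(0);n=np.linalg.svd(q-c,full_matrices=False)[2][2];best=abs((L-c)@n)<2.5
    if n[2]<0:n=-n
    a=np.cross([1,0,0],n);a/=np.linalg.norm(a);b=np.cross(n,a)
    r=cv2.minAreaRect(np.c_[(q-c)@a,(q-c)@b].astype(np.float32))
    ce=c+a*r[0][0]+b*r[0][1]
    print(name,len(L),len(q),'n_tool',n.round(3),'rms',((q-c)@n).std().round(2),'rect',np.round(r[1],1),round(r[2],1),'centre_tool',ce.round(1),'n_world',Rc.apply(n).round(3),'centre_w',(p+Rc.apply(ce)).round(1))
    np.savez('L_'+name,L=L)
    return n
if __name__=='__main__':
    for n in('scene','top'): meas(n)
    s=readout.sense();print(s['time_s'],s['position'],s['tool_rot'])
E
python3 meas.py
```

```text
time_s: 5.68
position: [409.8, 228.4, 306.3]
tool_rot: [-0.238, -3.131, 0.001]
force: [0.1, -0.2, -1.6]
gripper_width: 16.8
grasp_force: 58.6
scene 2156 1560 n_tool [ 0.048 -0.496  0.867] rms 1.29 rect [66.  68.3] 4.5 centre_tool [ -1.2  -4.7 126.1] n_world [-0.123 -0.484 -0.866] centre_w [410.1 223.6 180.2]
top 1033 912 n_tool [ 0.044 -0.492  0.87 ] rms 1.21 rect [69.4 65.9] 4.3 centre_tool [  0.2  -5.2 124.8] n_world [-0.119 -0.48  -0.869] centre_w [408.5 223.1 181.6]
5.975 [409.8748828  228.27496732 306.89408536] [-2.38794920e-01 -3.13192862e+00  3.87403169e-04]
```

```bash
cat > goal.py <<'E'
from h import *
def goal(n_tool=(0.046,-0.494,0.868),f_tool=(0.1,-7.2,129.8),view=(507.7,87.4,165),yaw=89.1):
    Rc=R.from_rotvec(readout.sense()['tool_rot']);a=np.radians(yaw)
    nt=np.array([-np.cos(a),-np.sin(a),-1])/2**.5; nw=Rc.apply(n_tool);nw/=np.linalg.norm(nw)
    v=np.cross(nw,nt);ang=np.arctan2(np.linalg.norm(v),nw@nt);Rt=R.from_rotvec(v/(np.linalg.norm(v)+1e-12)*ang)*Rc
    s=readout.sense();print('face err mm',(s['position']+Rc.apply(f_tool)-view).round(1),'deg',np.degrees(ang).round(2))
    pos=np.array(view)-Rt.apply(f_tool);print('target',pos.round(1));togo(pos,Rt)
if __name__=='__main__': goal()
E
python3 goal.py
```

```text
face err mm [-99.1 133.7  12.1] deg 17.13
target [497.2 129.4 287.6]
t 5.97 pos [409.9 228.3 306.9] turn [15.04 -6.77 -4.65] shift now [-101.3  -84.5   19.3] shift after turn [-90.2 -82.8  52.8] w 16.4 F [ 0.4  0.1 -0.4] g 58.61669898033142
```

```bash
python3 -m creep '[[3.76,-1.69,-1.16,0,0,0,1],[3.76,-1.69,-1.16,0,0,0,1],[3.76,-1.69,-1.16,0,0,0,1],[3.76,-1.69,-1.16,0,0,0,1],[0,0,0,-15,-13,8,1],[0,0,0,-20,-18,12,1],[0,0,0,-20,-19,12,1],[0,0,0,-15,-15,10,1],[0,0,0,-10,-10,6,1],[0,0,0,0,0,0,1]]'
python3 -m creep '[[0,0,0,-5,-4,2.5,1],[0,0,0,-5,-4,2.3,1],[0,0,0,0,0,0,1],[0,0,0,0,0,0,1],[0,0,0,0,0,0,1]]'
python3 goal.py; python3 meas.py
```

```text
time_s: 7.22
position: [487.6, 138.3, 289.2]
tool_rot: [0.108, 3.015, -0.411]
force: [1.0, 0.6, -0.5]
gripper_width: 16.7
grasp_force: 58.8
time_s: 7.85
position: [497.0, 129.3, 288.1]
tool_rot: [0.106, 3.014, -0.411]
force: [-0.3, 0.5, 0.3]
gripper_width: 16.6
grasp_force: 58.8
face err mm [-0.2 -0.   0.5] deg 0.02
target [497.1 129.4 287.6]
t 7.85 pos [497.  129.3 288.1] turn [0.01 0.01 0.01] shift now [-0.1  0.2  0.5] shift after turn [-0.1  0.2  0.5] w 16.6 F [-0.3  0.5  0.3] g 58.77859711647034
scene 1941 1491 n_tool [ 0.044 -0.501  0.865] rms 1.29 rect [66.8 69.1] 4.3 centre_tool [ -1.   -4.6 125.8] n_world [-0.01  -0.712 -0.702] centre_w [508.5  90.9 168.7]
top 1247 1036 n_tool [ 0.042 -0.498  0.866] rms 1.2 rect [69.4 65.7] 4.1 centre_tool [  0.3  -5.5 124.2] n_world [-0.007 -0.71  -0.704] centre_w [507.1  90.5 170.3]
8.15 [497.08224482 129.24737538 288.04751084] [ 0.10649659  3.01443128 -0.41095238]
```

```bash
python3 -m creep '[[0,0,0,0,0,0,1],[0,0,0,0,0,0,1],[0,0,0,0,0,0,1],[0,0,0,0,0,0,1],[0,0,0,0,0,0,1]]'; python3 -c "
from h import *
grab('scene','s9')"
```

```text
time_s: 8.78
position: [497.1, 129.2, 288.0]
tool_rot: [0.107, 3.015, -0.411]
force: [-0.1, 0.2, -1.4]
gripper_width: 16.5
grasp_force: 58.8
```

View pics/s9.png

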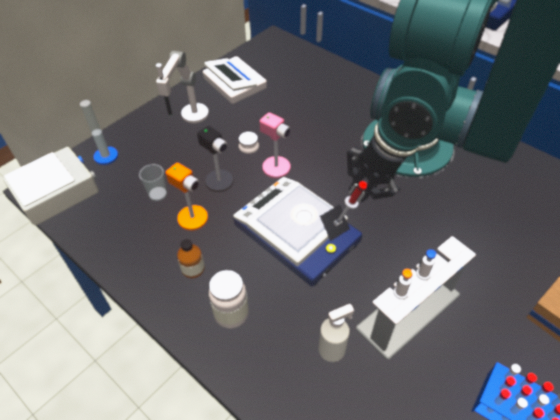

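The mirror is held over the level, with its head at (333,220) and the level at (331,248). Everything else is in place, so I'm handing in.

```bash
python3 -c "
from workcell import job
print(job.finish_job())"
```

```text
the job is handed in; nothing more can be done
None
```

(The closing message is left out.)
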